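# Swing the rotor key down and stand it up

### The job

Put the red-handled rotor key back in its stand. Grip it across the two ends of its crossbar and lift it clear of the bench with the shank still about level; then, holding it in the air, ease your grip so the shank swings down about the crossbar until it hangs nose-down, tighten again, and lower it all the way into the stand before letting go, so that it stays standing there upright. Leave the blue-handled key where it lies.

Things in the scene. Friction and masses are not known exactly. Their poses are not given: they have to be found in the camera images.
- red_key: T-shaped key with red crossbar, loose, 140 g. Origin: crossbar middle, on its axis, 12 mm above the bench at the start. x: along the shank to the nose (level at start, straight down once in the stand); y: crossbar axis; z up at start. Crossbar 24 mm thick, a flat 9 mm steel boss on each end, 46 mm over the boss faces. Gripped on the bosses, about 25 N holds it level; at 4 N or less it swings down.
- red_key_tip (a point): Lowest point of the red key's rounded nose, 120 mm from the crossbar axis along the key's x. The shank is 12 mm thick; its last 50 mm is a round steel sleeve 24 mm thick with a red band, ending in a hemisphere. Centre of mass about 63 mm from the crossbar. Swinging down needs 120 mm free below the crossbar; the key stays in the fingers under a light grip of 3 N.
- blue_key: A key of the same shape and size with a blue crossbar and band, loose on the bench; to be left alone. Origin and axes as for the red key.
- key_stand: Fixed metal stand: dark round foot 68 mm wide, upright aluminium tube with a funnel top. Origin: centre of its underside on the bench, z up. Height 80 mm; funnel mouth 60 mm inside at the top, narrowing to a 30 mm bore from height 58 mm down; the bore's flat floor is 12 mm above the bench. With the key fully in, its nose rests on the floor and the crossbar axis is 132 mm above the bench; let go, it leans up to 10 degrees in the bore.
Mind the look-alikes: they are no part of the job. Leave any orange look-alike of the red_key alone. Leave any pink look-alike of the key_stand alone.

How it is judged:
By the outcome, as a careful person would: the job done as asked, in the order asked, and still so for the second after the job is handed in, with the robot touching nothing.
It also fails if it takes over 53 s, if anything falls off the work surface, if the arm or the gripper's body presses on something with over 40 N, if the wrist force passes 120 N, or if a joint passes its speed limit or range.

### The arm

A 6-joint arm with a two-finger parallel gripper is mounted at the origin on a cart in front of the work surface, level with it; the furniture and walls round the work are solid. World frame = base frame: x ahead of the robot, y to its left, z up, the work surface at z = 0. Lengths are in m, angles in rad, forces in N, time in s.
With the tool pointing down it reaches from about 0.25 to 0.775 m from the base axis. Payload 4 kg.
Tool frame: the origin (TCP) lies on the centre line of the jaws, within the pads' length; the fingertips stand 17 mm ahead of it and the grasp point (between the pads) lies 2 mm behind it; z points along the fingers, y is the line along which they close (so a half turn about z gives the same grasp; the last joint's range is limited). The gripper opens to 94 mm and grips with 3 to 60 N. Pads are 16 mm wide; open, the fingers measure 119 mm over their backs; the gripper's body (75 mm by 177 mm) begins 78 mm behind the grasp point.
Start: joints at [1.145, 0.087, 1.371, -0, 1.684, -0.103], TCP at [0.174, 0.522, 0.223] pointing down, gripper open.
Joint ranges: [-3.1, 3.1], [-0.76, 2.03], [0.27, 2.55], [-1.08, 4.22], [0.17, 2.65], [-2.57, 2.57]. Speed limits (rad/s): [2.79, 2.79, 3.14, 3.14, 3.14, 3.14].

### API

Orientations are given as [roll, pitch, yaw] about the fixed x, y, z axes, in that order (R = Rz(yaw) Ry(pitch) Rx(roll)).
In Python, from bench import robot gives the robot as it stands.
- The arm moves only by the tool servo_tool, never from a script. Its argument "plan" is a list of rows, each a list of 7 numbers: the shift along the tool's x, y, z normalised to -1 to 1, where 1 is 0.1 m, then the turn, a rotation vector about the tool's x, y, z normalised to -1 to 1, where 1 is pi/2 rad, then the finger opening in mm, from 0 to 94. In form: [[x, y, z, ax, ay, az, gripper], ...]. A call has 1 to 12 rows; each row is the pose to reach, as a shift and turn from the pose commanded when the call began, along the tool's axes at that moment; what a row does not reach only later rows make up. A row lasts 1/12 s, in which the tool goes at most 41.7 mm and 7.16 degrees, less where a joint would pass 70% of its speed; a pose out of reach is approached as far as the arm can. A call with a number of a shift or a turn outside -1 to 1 is refused whole. A call with a gripper value outside its range is refused whole. The fingers move at their own pace and stop on an object; the grip force is fixed at half the most. Time passes only in rows, so rows that repeat a pose let the fingers close. It gives the time, the measured TCP pose, the force, the opening and the grip force at its end, in the units of the state.
- robot.get_obs(): the state, without advancing time (a new reading comes with each control period).
- robot.snapshot(name): name is "scene" or "top"; returns the picture (400x640x3 uint8, red, green, blue); there is no depth.
- robot.camera_params(name): a dict with "camera_matrix" (3x3 intrinsics, pixels), "distortion" ([k1, k2, p1, p2, k3] as OpenCV has them; the pictures are not rectified), "rvec" (rotation vector, rad) and "tvec" (3), from world to camera coordinates, as OpenCV has them. Camera axes: x right, y down, z forward; pixel columns grow to the right and rows downward; lengths in m; the calibration is good to about 2 mm. A picture is of the moment at which its call begins. camera_params takes no time and is no camera call.
- robot.close_job(): hands the job in; it is judged then, once.
Trained networks look in the newest picture that a camera, given by its name, has taken for a name from the list of things; names that differ only in an ending like _2 or _b are one class to them, and where a whole thing is asked for, a point or a joint stands for the part that bears it (a point fixed in the world has none). Each returns a list of dicts, best first, with "conf" (0 to 1); they miss things now and then, are a little off and sometimes report something else, mostly with a low value. They report only what shows in the picture. A call takes as long as a camera call. They do not tell look-alikes from the thing itself.
- robot.find_in(thing, camera): "extent" ([centre column, centre row, width, height] in pixels, round what is visible of it).
The state is a dict: "time": time; "joint_positions": joint angles; "qvel": joint speeds; "joint_torque": joint torques, N m; "tool_pos": TCP position; "ee_rot": TCP orientation; "wrist_force": force on the tool from outside, world axes, zero at the start; "wrist_torque": the same for the moment, N m; "width": finger opening in m; "finger_force": force on a finger pad.
Only numpy, scipy, OpenCV 4.12 (cv2) and the standard library are available. Lean on these libraries where they do the work, as an engineer would, in place of code of your own. Each camera call takes 0.05 s, during which the arm holds its last target. There are 200 camera calls.

## Working session

There is one attempt and no reset: what is moved stays moved. The work goes in short steps, Python scripts to look and compute and a tool call to move; the robot and the scene stay as the last step left them, time stands still between calls to the robot, and variables do not carry over. Pictures are saved under pics/ and viewed, at most 12 in all, crops included, and the job is handed in when it is done.

Besides the shell and the picture viewer there is one more tool, called after "Emit:" in YAML: its name, and indented under it one key for each argument. servo_tool: Moves the arm, as the interface text tells. Scaled input: -1 to 1 covers 0.1 m each way for a shift and pi/2 rad each way for a turn. Its arguments: {"type":"object","properties":{"plan":{"type":"array","items":{"type":"array","items":{"type":"number"}}}},"required":["plan"]}

```bash
mkdir -p pics
cat > h.py <<'E'
import cv2, numpy as np
from bench import robot
def cam(n):
    p=robot.camera_params(n); return [np.array(p[k],float) for k in("camera_matrix","distortion","rvec","tvec")]
def ray(n,uv,z):
    K,D,r,t=cam(n); R=cv2.Rodrigues(r)[0]; t=t.ravel()
    u=cv2.undistortPoints(np.array([[uv]],float),K,D).ravel()
    d=R.T@np.r_[u,1]; c=-R.T@t
    return c+d*(z-c[2])/d[2]
def proj(n,P):
    K,D,r,t=cam(n); return cv2.projectPoints(np.array(P,float).reshape(-1,3),r,t,K,D)[0].reshape(-1,2)
def save(n,f,crop=None,s=1):
    im=robot.snapshot(n)
    if crop: im=im[crop[1]:crop[3],crop[0]:crop[2]]
    cv2.imwrite('pics/'+f,cv2.resize(im[:,:,::-1],None,fx=s,fy=s,interpolation=cv2.INTER_CUBIC))
E
python3 - <<'E'
from h import *
save('top','t1.png');save('scene','s1.png')
for c in('top','scene'):
  K,D,r,t=cam(c);print(c,K[0,0],(-cv2.Rodrigues(r)[0].T@t.ravel()).round(3))
  for n in('red_key','blue_key','key_stand','red_key_tip'):print(n,[([round(x) for x in d['extent']],round(d['conf'],2)) for d in robot.find_in(n,c)])
print(robot.get_obs())
E
```

```text
top 407.26058580479537 [ 0.262 -0.191  1.278]
red_key [([335, 195, 14, 38], 0.55), ([463, 174, 44, 21], 0.5)]
blue_key [([196, 203, 28, 40], 0.73)]
key_stand [([281, 178, 22, 26], 0.79), ([247, 192, 24, 23], 0.57)]
red_key_tip [([461, 177, 41, 20], 0.61), ([336, 196, 14, 40], 0.49)]
scene 461.8434277929109 [ 1.772 -0.337  1.2  ]
red_key [([197, 221, 31, 11], 0.63), ([307, 198, 11, 24], 0.42)]
blue_key [([421, 182, 19, 21], 0.55)]
key_stand [([379, 186, 17, 28], 0.9), ([354, 195, 20, 26], 0.68)]
red_key_tip [([309, 196, 8, 21], 0.68), ([201, 220, 37, 11], 0.47)]
{'time': 0.5, 'joint_positions': array([ 1.14494566e+00,  8.72164478e-02,  1.37078013e+00, -4.97069780e-06,
        1.68360594e+00, -1.03084199e-01]), 'qvel': array([-0.00017856, -0.00103913, -0.00245999, -0.00083434, -0.00086481,
        0.00085903]), 'joint_torque': array([-7.49327082e-04, -3.39622414e+01, -3.02266896e+01,  7.17393472e-02,
        2.43817759e-02, -1.58510295e-05]), 'tool_pos': array([0.17444708, 0.52158663, 0.22245618]), 'ee_rot': array([-3.14158234e+00,  3.89848188e-06,  2.81882563e+00]), 'wrist_force': array([ 0.40924889, -0.87532599, -0.01749064]), 'wrist_torque': array([-8.17620950e-02,  3.70174342e-02, -5.35733463e-05]), 'finger_force': 0.0, 'width': 0.09412958331138635}
```

View pics/t1.png

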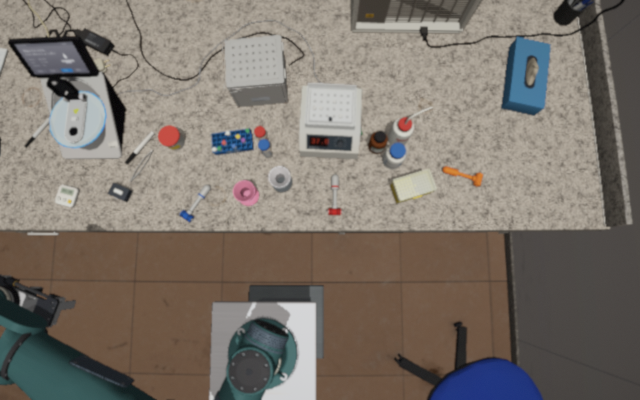

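View pics/s1.png

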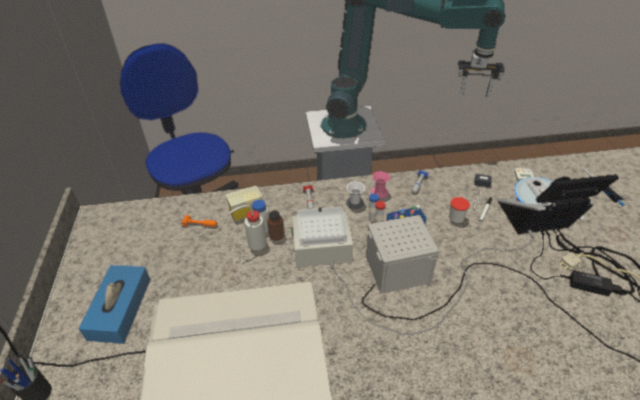

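Red-key candidates in the top view are (335,195), with a red crossbar at (335,212), and (463,176), which is all orange and so a look-alike. Stand candidates are (280,179), aluminium, and (247,192), pink and so a look-alike. I'll confirm in one crop.

Run:
```python
from h import *
save('top','t2.png',(230,150,370,230),5.7)
im=robot.snapshot('top').astype(int)
sub=im[160:225,320:350]; m=(sub[:,:,0]>sub[:,:,1]+50)&(sub[:,:,0]>sub[:,:,2]+50)
ys,xs=np.nonzero(m); xs+=320;ys+=160
for lo,hi in((170,195),(200,222)):
  k=(ys>=lo)&(ys<hi)
  print(k.sum(),xs[k].mean(),ys[k].mean(),xs[k].min(),xs[k].max(),ys[k].min(),ys[k].max(), ray('top',(xs[k].mean()+0,ys[k].mean()+0),0.018))
print('stand top',ray('top',(280.5,178.5),.08), proj('top',[0.262,-.191,0]))
```

```text
6 334.5 186.0 332 337 186 186 [ 0.50840029 -0.21928651  0.018     ]
79 333.9620253164557 211.37974683544303 328 340 208 214 [ 0.42775949 -0.21730576  0.018     ]
stand top [ 0.5192868  -0.05551098  0.08      ] [[325.53221839 265.16629406]]
```

View pics/t2.png

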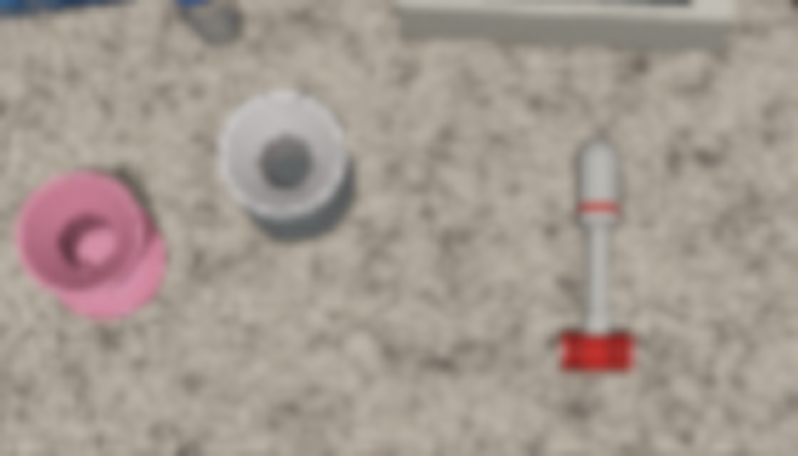

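The crop confirms both. The red key lies with its crossbar at about (334.7,211.8) and its nose at (335.1,174.6). The aluminium stand's rim centre is at about (279.8,177.2), and the pink one is left alone. Next I compute poses and check them against the sizes given.

Run:
```python
from h import *
a=ray('top',(334.3,211.3),.018); b=ray('top',(335.0,174.6),.014); bd=ray('top',(334.8,186.2),.02)
print(a,b,bd,np.linalg.norm((b-a)[:2]),'phi',np.arctan2(*(b-a)[1::-1]),np.arctan2(*(bd-a)[1::-1]))
print('rim',ray('top',(279.8,177.2),.08),'floor',ray('top',(280.2,178.2),.012))
print('scene chk', proj('scene',[[*a[:2],.015],[*b[:2],.012],[*ray('top',(279.8,177.2),.08)]]))
im=robot.snapshot('scene').astype(int); sub=im[175:215,295:325]
m=(sub[:,:,0]>sub[:,:,1]+50)&(sub[:,:,0]>sub[:,:,2]+50); ys,xs=np.nonzero(m);print(sorted(set(ys+175)),xs[ys<20].mean()+295,ys[ys<20].mean()+175)
cv2.imwrite('pics/s2.png',cv2.resize(im[170:220,290:400].astype('uint8')[:,:,::-1],None,fx=7,fy=7,interpolation=cv2.INTER_CUBIC))
```

```text
[ 0.42801004 -0.21836098  0.018     ] [ 0.54609401 -0.22110911  0.014     ] [ 0.50736798 -0.22018306  0.02      ] 0.11811594832600474 phi -0.023268531586467408 -0.0229563037738088
rim [ 0.52328853 -0.05332352  0.08      ] floor [ 0.53486784 -0.04685969  0.012     ]
scene chk [[307.5049996  187.31382577]
 [310.63598633 208.80612264]
 [354.56824263 186.15357937]]
[np.int64(186), np.int64(187), np.int64(188), np.int64(189), np.int64(190), np.int64(200)] 307.42857142857144 187.4
```

View pics/s2.png

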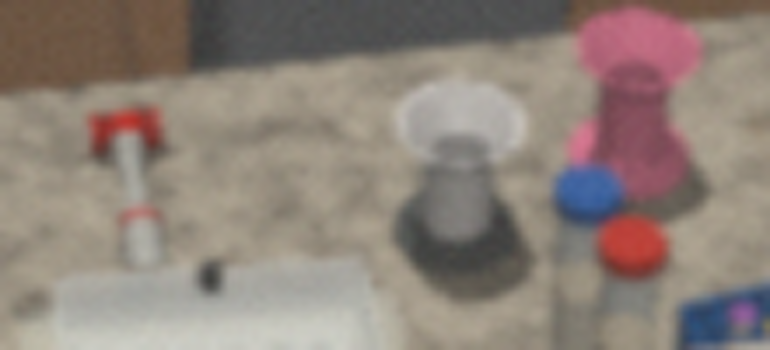

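The key crossbar agrees in both views at (0.428, -0.2185, 0.012), with heading -0.023 rad and length 118 mm against 120 mm. The stand averages about (0.527, -0.052). I'll transit at the present height.

Emit:
servo_tool:
  plan:
    - [-0.76,-1,0,0,0,-0.19,94]
    - [-0.76,-1,0,0,0,-0.19,94]
    - [-0.76,-1,0,0,0,-0.19,94]
    - [-0.76,-1,0,0,0,-0.19,94]

```text
time: 0.98
tool_pos: [0.2161, 0.3979, 0.2224]
ee_rot: [-3.139, 0.001, 3.114]
wrist_force: [-0.0, 0.8, 0.3]
width: 0.0939
finger_force: 0.0
```

Emit:
servo_tool:
  plan:
    - [-0.38,-1,0,0,0,0,94]
    - [-0.38,-1,0,0,0,0,94]
    - [-0.38,-1,0,0,0,0,94]
    - [-0.38,-1,0,0,0,0,94]

```text
time: 1.32
tool_pos: [0.2515, 0.2992, 0.2231]
ee_rot: [-3.142, 0.002, 3.112]
wrist_force: [-0.7, 0.7, -0.9]
width: 0.094
finger_force: 0.0
```

Emit:
servo_tool:
  plan:
    - [-0.38,-1,0,0,0,0,94]
    - [-0.38,-1,0,0,0,0,94]
    - [-0.38,-1,0,0,0,0,94]
    - [-0.38,-1,0,0,0,0,94]

```text
time: 1.65
tool_pos: [0.2871, 0.1989, 0.2229]
ee_rot: [-3.141, 0.002, 3.112]
wrist_force: [-0.5, 2.0, 0.1]
width: 0.0939
finger_force: 0.0
```

Emit:
servo_tool:
  plan:
    - [-0.38,-1,0,0,0,0,94]
    - [-0.38,-1,0,0,0,0,94]
    - [-0.38,-1,0,0,0,0,94]
    - [-0.38,-1,0,0,0,0,94]

```text
time: 1.98
tool_pos: [0.3229, 0.0983, 0.2227]
ee_rot: [-3.141, 0.001, 3.112]
wrist_force: [0.4, 1.2, 0.1]
width: 0.094
finger_force: 0.0
```

Emit:
servo_tool:
  plan:
    - [-0.38,-1,0,0,0,0,94]
    - [-0.38,-1,0,0,0,0,94]
    - [-0.38,-1,0,0,0,0,94]
    - [-0.38,-1,0,0,0,0,94]

```text
time: 2.32
tool_pos: [0.3586, -0.0023, 0.2223]
ee_rot: [-3.141, 0.0, 3.113]
wrist_force: [0.1, 0.1, -0.5]
width: 0.0938
finger_force: 0.0
```

Emit:
servo_tool:
  plan:
    - [-0.38,-1,0,0,0,0,94]
    - [-0.38,-1,0,0,0,0,94]
    - [-0.38,-1,0,0,0,0,94]
    - [-0.38,-1,0,0,0,0,94]

```text
time: 2.65
tool_pos: [0.3944, -0.1029, 0.222]
ee_rot: [3.141, -0.0, 3.114]
wrist_force: [-0.3, 0.3, -0.7]
width: 0.0939
finger_force: 0.0
```

Emit:
servo_tool:
  plan:
    - [-0.38,-1,0,0,0,0,94]
    - [-0.38,-1,0,0,0,0,94]
    - [-0.38,-1,0,0,0,0,94]
    - [-0.38,-1,0,0,0,0,94]
    - [-0.38,-1,0,0,0,0,94]

```text
time: 3.07
tool_pos: [0.429, -0.201, 0.222]
ee_rot: [3.139, -0.001, 3.118]
wrist_force: [0.3, -0.0, -0.9]
width: 0.0938
finger_force: 0.0
```

Emit:
servo_tool:
  plan:
    - [0,-0.175,0.4,0,0,0,94]
    - [0,-0.175,0.8,0,0,0,94]
    - [0,-0.175,1,0,0,0,94]
    - [0,-0.175,1,0,0,0,94]

```text
time: 3.4
tool_pos: [0.4248, -0.2153, 0.1169]
ee_rot: [3.134, -0.009, 3.119]
wrist_force: [-1.5, 0.9, -0.4]
width: 0.094
finger_force: 0.0
```

Emit:
servo_tool:
  plan:
    - [0,0,0.3,0,0,0,94]
    - [0,0,0.55,0,0,0,94]
    - [0,0,0.6,0,0,0,94]
    - [0,0,0.6,0,0,0,94]
    - [0,0,0.6,0,0,0,94]

```text
time: 3.82
tool_pos: [0.429, -0.2198, 0.0646]
ee_rot: [-3.14, 0.003, 3.118]
wrist_force: [1.3, -0.3, 0.3]
width: 0.0943
finger_force: 0.0
```

Run:
```python
from h import *
print(robot.get_obs()['tool_pos'])
a=robot.snapshot('top')[150:240,290:390];b=robot.snapshot('scene')[150:240,260:360]
cv2.imwrite('pics/g1.png',cv2.resize(np.hstack([a,b])[:,:,::-1],None,fx=4,fy=4,interpolation=cv2.INTER_CUBIC))
```

```text
[ 0.42902268 -0.21981352  0.06459279]
```

View pics/g1.png

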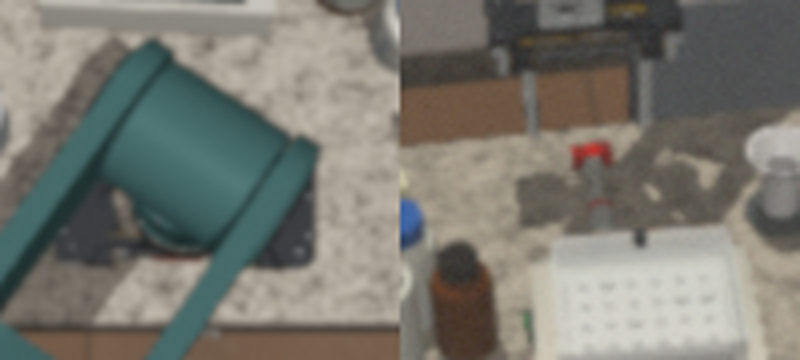

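The key lies between the fingers: left finger at about (530,130), right at about (640,120), crossbar at (592,155). Now I lower slowly.

Emit:
servo_tool:
  plan:
    - [0,0,0.15,0,0,0,94]
    - [0,0,0.3,0,0,0,94]
    - [0,0,0.38,0,0,0,94]
    - [0,0,0.42,0,0,0,94]
    - [0,0,0.42,0,0,0,94]
    - [0,0,0.42,0,0,0,94]

```text
time: 4.42
tool_pos: [0.4282, -0.2205, 0.0213]
ee_rot: [-3.141, 0.001, 3.117]
wrist_force: [0.5, 0.1, -0.4]
width: 0.0936
finger_force: 0.0
```

Emit:
servo_tool:
  plan:
    - [0,0.02,0.015,0,0,0,80]
    - [0,0.02,0.015,0,0,0,60]
    - [0,0.02,0.015,0,0,0,52]
    - [0,0.02,0.015,0,0,0,48]
    - [0,0.02,0.015,0,0,0,46]
    - [0,0.02,0.015,0,0,0,44]
    - [0,0.02,0.015,0,0,0,44]
    - [0,0.02,0.015,0,0,0,44]
    - [0,0.02,0.015,0,0,0,44]
    - [0,0.02,0.015,0,0,0,44]

```text
time: 5.25
tool_pos: [0.4278, -0.2182, 0.019]
ee_rot: [3.141, 0.0, 3.117]
wrist_force: [-0.4, -0.2, 0.9]
width: 0.0453
finger_force: 30.0
```

Gripped at 30 N. Before lifting, I'll probe how force responds to commanded opening, with the key still resting on the bench.

Emit:
servo_tool:
  plan:
    - [0,0,0,0,0,0,45.5]
    - [0,0,0,0,0,0,45.5]
    - [0,0,0,0,0,0,45.5]

```text
time: 5.5
tool_pos: [0.4278, -0.2182, 0.019]
ee_rot: [3.142, -0.0, 3.117]
wrist_force: [-1.1, 0.3, -0.5]
width: 0.0457
finger_force: 10.5
```

Emit:
servo_tool:
  plan:
    - [0,0,0,0,0,0,46]
    - [0,0,0,0,0,0,46]
    - [0,0,0,0,0,0,46]

```text
time: 5.75
tool_pos: [0.4278, -0.2182, 0.0189]
ee_rot: [3.142, -0.0, 3.117]
wrist_force: [0.5, 0.3, 0.6]
width: 0.046
finger_force: 0.4
```

Emit:
servo_tool:
  plan:
    - [0,0,0,0,0,0,46.3]
    - [0,0,0,0,0,0,46.3]
    - [0,0,0,0,0,0,46.3]

```text
time: 6.0
tool_pos: [0.4278, -0.2181, 0.0189]
ee_rot: [3.141, 0.0, 3.117]
wrist_force: [-0.2, -0.4, 0.4]
width: 0.0463
finger_force: 0.0
```

Force is about 20 N/mm below 46.02 mm, so 45.85 mm gives about 3.4 N. Now I re-grip and lift.

Emit:
servo_tool:
  plan:
    - [0,0,0,0,0,0,44]
    - [0,0,0,0,0,0,44]
    - [0,0,0,0,0,0,44]
    - [0,0,-0.05,0,0,0,44]
    - [0,0,-0.15,0,0,0,44]
    - [0,0,-0.3,0,0,0,44]
    - [0,0,-0.48,0,0,0,44]
    - [0,0,-0.66,0,0,0,44]
    - [0,0,-0.84,0,0,0,44]
    - [0,0,-1,0,0,0,44]

```text
time: 6.83
tool_pos: [0.4279, -0.2183, 0.121]
ee_rot: [-3.141, 0.001, 3.117]
wrist_force: [0.2, -0.7, -1.5]
width: 0.0455
finger_force: 30.0
```

Emit:
servo_tool:
  plan:
    - [0,0,-0.18,0,0,0,44]
    - [0,0,-0.36,0,0,0,44]
    - [0,0,-0.54,0,0,0,44]
    - [0,0,-0.72,0,0,0,44]
    - [0,0,-0.86,0,0,0,44]
    - [0,0,-0.96,0,0,0,44]
    - [0,0,-1,0,0,0,44]
    - [0,0,-1,0,0,0,44]
    - [0,0,-1,0,0,0,44]

```text
time: 7.58
tool_pos: [0.4275, -0.218, 0.2184]
ee_rot: [3.141, -0.001, 3.117]
wrist_force: [-0.0, -0.5, -1.8]
width: 0.0452
finger_force: 30.0
```

Run:
```python
from h import *
o=robot.get_obs();print(o['tool_pos'],o['finger_force'],o['width'])
a=robot.snapshot('top')[130:250,270:400];b=robot.snapshot('scene')[90:210,240:370]
cv2.imwrite('pics/g2.png',cv2.resize(np.hstack([a,b])[:,:,::-1],None,fx=3,fy=3,interpolation=cv2.INTER_CUBIC))
```

```text
[ 0.42750991 -0.21803225  0.2184191 ] 29.999639689922333 0.04522926933544259
```

View pics/g2.png

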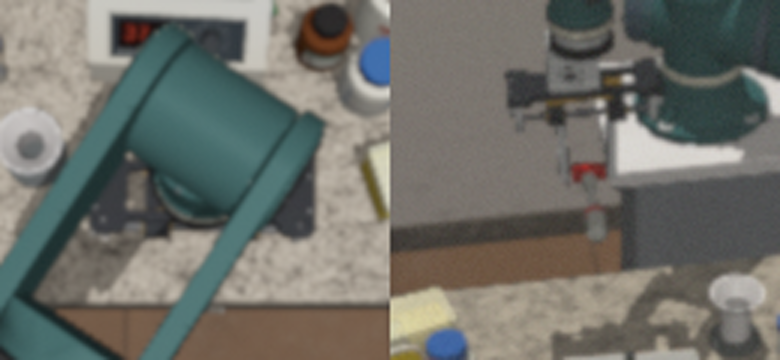

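The key is held at (588,172), with its nose at (597,238). Its apparent length of 22 px matches the level projection. The axis is 0.21 m up with clear space below, so I can ease the grip.

Emit:
servo_tool:
  plan:
    - [0,0,0,0,0,0,45.85]
    - [0,0,0,0,0,0,45.85]
    - [0,0,0,0,0,0,45.85]
    - [0,0,0,0,0,0,45.85]
    - [0,0,0,0,0,0,45.85]
    - [0,0,0,0,0,0,45.85]

```text
time: 8.18
tool_pos: [0.4277, -0.2182, 0.219]
ee_rot: [3.141, -0.0, 3.117]
wrist_force: [-1.1, 0.0, -1.8]
width: 0.0459
finger_force: 3.1
```

Run:
```python
from h import *
o=robot.get_obs();print(o['tool_pos'],o['finger_force'],o['width'])
p=o['tool_pos']+[0,0,-.007]
print(proj('scene',[p,p+[.12,-.003,0],p-[0,0,.12]]))
b=robot.snapshot('scene')[120:210,260:360]
cv2.imwrite('pics/g3.png',cv2.resize(b[:,:,::-1],None,fx=5,fy=5,interpolation=cv2.INTER_CUBIC))
```

```text
[ 0.42769476 -0.21821041  0.21895315] 3.1249917671084404 0.04588707050925949
[[305.51286821 146.23272522]
 [308.75693791 166.95105958]
 [306.77934547 171.96084462]]
```

View pics/g3.png

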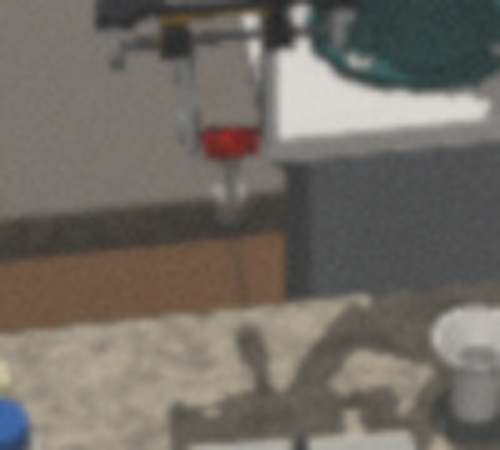

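The nose is at about (306,163), while the vertical projection is (306.8,172), so it is still swinging past vertical toward the robot. I'll let it settle.

Emit:
servo_tool:
  plan:
    - [0,0,0,0,0,0,45.85]
    - [0,0,0,0,0,0,45.85]
    - [0,0,0,0,0,0,45.85]
    - [0,0,0,0,0,0,45.85]
    - [0,0,0,0,0,0,45.85]
    - [0,0,0,0,0,0,45.85]
    - [0,0,0,0,0,0,45.85]
    - [0,0,0,0,0,0,45.85]
    - [0,0,0,0,0,0,45.85]
    - [0,0,0,0,0,0,45.85]
    - [0,0,0,0,0,0,45.85]
    - [0,0,0,0,0,0,45.85]

```text
time: 9.23
tool_pos: [0.4277, -0.2182, 0.2189]
ee_rot: [3.141, -0.0, 3.117]
wrist_force: [0.1, 0.2, -1.4]
width: 0.0457
finger_force: 1.9
```

Run:
```python
from h import *
o=robot.get_obs();print(o['tool_pos'],o['finger_force'],o['width'])
b=[robot.snapshot('scene')[130:190,280:340] for i in range(4)][::3]
cv2.imwrite('pics/g4.png',cv2.resize(np.hstack(b)[:,:,::-1],None,fx=6,fy=6,interpolation=cv2.INTER_CUBIC))
```

```text
[ 0.42769949 -0.21817063  0.21891228] 1.9135341793298721 0.04565090697078412
```

View pics/g4.png

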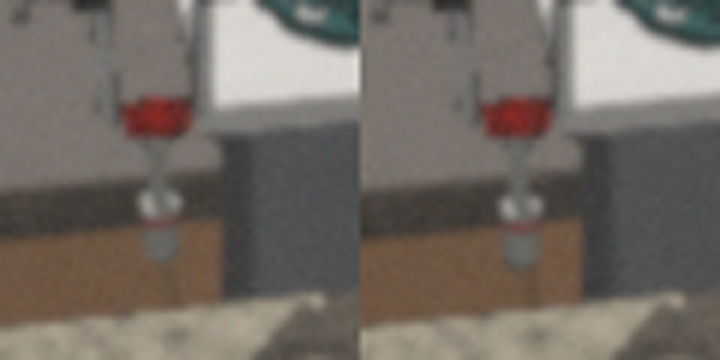

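The key hangs essentially nose-down: nose at rows 173.7 then 174.5, crossbar at 149.7, so close to the vertical length of about 25 px. I'll tighten now.

Emit:
servo_tool:
  plan:
    - [0,0,0,0,0,0,45]
    - [0,0,0,0,0,0,44]
    - [0,0,0,0,0,0,44]
    - [0,0,0,0,0,0,44]
    - [0,0,0,0,0,0,44]

```text
time: 9.85
tool_pos: [0.4278, -0.2182, 0.2189]
ee_rot: [3.141, 0.0, 3.117]
wrist_force: [0.2, -0.5, -2.3]
width: 0.0446
finger_force: 24.6
```

Run:
```python
from h import *
o=robot.get_obs();print(o['tool_pos'],o['finger_force'],o['width'])
p=o['tool_pos']
im=np.mean([robot.snapshot('scene').astype(float) for i in range(3)],0)
sub=im[135:185,290:325]; m=(sub[:,:,0]>sub[:,:,1]+45)&(sub[:,:,0]>sub[:,:,2]+45)
ys,xs=np.nonzero(m);ys+=135;xs+=290
k=ys<158;print('bar',xs[k].mean(),ys[k].mean(),ys[k].min(),ys[k].max(),k.sum())
k=ys>=160;print('band',list(zip(xs[k],ys[k])))
for d in(.007,.011,.015):
  q=p-[0,0,d]; print(d,proj('scene',[q,q+[.009,0,.009],q-[0,0,.12]]).round(1).tolist())
cv2.imwrite('pics/g5.png',cv2.resize(im[130:190,280:340].astype('uint8')[:,:,::-1],None,fx=10,fy=10,interpolation=cv2.INTER_CUBIC))
```

```text
[ 0.42779481 -0.21820701  0.21894922] 24.64394599199295 0.044597842243007585
bar 305.46666666666664 149.0222222222222 146 151 45
band []
0.007 [[305.5, 146.2], [305.7, 145.7], [306.8, 172.0]]
0.011 [[305.6, 147.1], [305.8, 146.6], [306.8, 172.8]]
0.015 [[305.6, 148.0], [305.8, 147.5], [306.9, 173.6]]
```

View pics/g5.png

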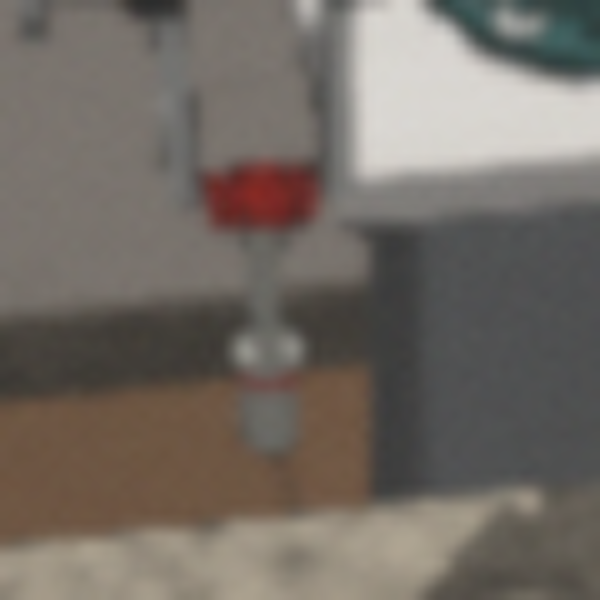

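The fingers hold the key vertical, but it has slid a few mm toward the fingertips: bar row 149.0 against about 147. I'll firm up the grip and check that it's stable before a gentle carry.

Emit:
servo_tool:
  plan:
    - [0,0,0,0,0,0,43.5]
    - [0,0,0,0,0,0,43.5]
    - [0,0,0,0,0,0,43.5]

```text
time: 10.25
tool_pos: [0.4278, -0.2182, 0.2189]
ee_rot: [3.141, 0.0, 3.117]
wrist_force: [-0.0, 0.0, -2.0]
width: 0.0446
finger_force: 30.0
```

```bash
cat >> h.py <<'E'
def bar(x0,x1,y0,y1):
    im=np.mean([robot.snapshot('scene').astype(float) for i in range(2)],0)
    sub=im[y0:y1,x0:x1]; m=(sub[:,:,0]>sub[:,:,1]+45)&(sub[:,:,0]>sub[:,:,2]+45)
    ys,xs=np.nonzero(m); return xs.mean()+x0,ys.mean()+y0,m.sum()
E
python3 - <<'E'
from h import *
o=robot.get_obs();print(o['tool_pos'],o['finger_force'],o['width'],bar(290,325,135,158))
q=[.527,-.052,.2]
# stand refined
for uv in((355.7,187.3),): print(ray('scene',uv,.08))
E
```

```text
[ 0.42778781 -0.21819178  0.2189453 ] 29.99964326620102 0.04455774650268669 (np.float64(305.59574468085106), np.float64(149.08510638297872), np.int64(47))
[ 0.53020736 -0.05048237  0.08      ]
```

The grip is stable at 30 N. The nose is only at stand-top height, so I'll raise 60 mm first and then carry it slowly to (0.5265, -0.052).

Emit:
servo_tool:
  plan:
    - [0,0,-0.05,0,0,0,43.5]
    - [0,0,-0.15,0,0,0,43.5]
    - [0,0,-0.28,0,0,0,43.5]
    - [0,0,-0.4,0,0,0,43.5]
    - [0,0,-0.5,0,0,0,43.5]
    - [0,0,-0.57,0,0,0,43.5]
    - [0,0,-0.6,0,0,0,43.5]
    - [0,0,-0.6,0,0,0,43.5]

```text
time: 11.02
tool_pos: [0.4281, -0.2184, 0.2801]
ee_rot: [-3.141, 0.002, 3.117]
wrist_force: [0.0, 0.2, -1.2]
width: 0.0443
finger_force: 30.0
```

Emit:
servo_tool:
  plan:
    - [-0.02,-0.0,0,0,0,0,43.5]
    - [-0.04,0.06,0,0,0,0,43.5]
    - [-0.09,0.16,0,0,0,0,43.5]
    - [-0.15,0.27,0,0,0,0,43.5]
    - [-0.21,0.38,0,0,0,0,43.5]
    - [-0.27,0.49,0,0,0,0,43.5]
    - [-0.33,0.59,0,0,0,0,43.5]
    - [-0.38,0.68,0,0,0,0,43.5]
    - [-0.43,0.76,0,0,0,0,43.5]
    - [-0.46,0.82,0,0,0,0,43.5]
    - [-0.475,0.84,0,0,0,0,43.5]
    - [-0.475,0.84,0,0,0,0,43.5]

```text
time: 12.02
tool_pos: [0.4776, -0.1349, 0.2789]
ee_rot: [3.142, -0.0, 3.118]
wrist_force: [0.5, -0.1, -1.5]
width: 0.0443
finger_force: 30.0
```

Emit:
servo_tool:
  plan:
    - [-0.02,0.02,0,0,0,0,43.5]
    - [-0.04,0.07,0,0,0,0,43.5]
    - [-0.09,0.16,0,0,0,0,43.5]
    - [-0.15,0.27,0,0,0,0,43.5]
    - [-0.21,0.38,0,0,0,0,43.5]
    - [-0.27,0.49,0,0,0,0,43.5]
    - [-0.33,0.59,0,0,0,0,43.5]
    - [-0.38,0.68,0,0,0,0,43.5]
    - [-0.43,0.76,0,0,0,0,43.5]
    - [-0.46,0.82,0,0,0,0,43.5]
    - [-0.475,0.84,0,0,0,0,43.5]
    - [-0.475,0.84,0,0,0,0,43.5]

```text
time: 13.02
tool_pos: [0.5271, -0.0521, 0.2788]
ee_rot: [-3.142, -0.0, 3.118]
wrist_force: [-0.1, -0.5, -2.1]
width: 0.0441
finger_force: 30.0
```

Run:
```python
from h import *
o=robot.get_obs();p=o['tool_pos'];print(p,o['finger_force'],o['width'])
q=p-[0,0,.018];print(proj('scene',[q,q-[0,0,.12],[.5265,-.052,.08]]).round(1).tolist())
im=robot.snapshot('scene')[110:220,310:400]
cv2.imwrite('pics/g6.png',cv2.resize(im[:,:,::-1],None,fx=5,fy=5,interpolation=cv2.INTER_CUBIC))
```

```text
[ 0.5271167  -0.05209036  0.2788423 ] 29.9996879696846 0.04414487449823377
[[356.8, 146.9], [355.6, 174.0], [355.1, 186.7]]
```

View pics/g6.png

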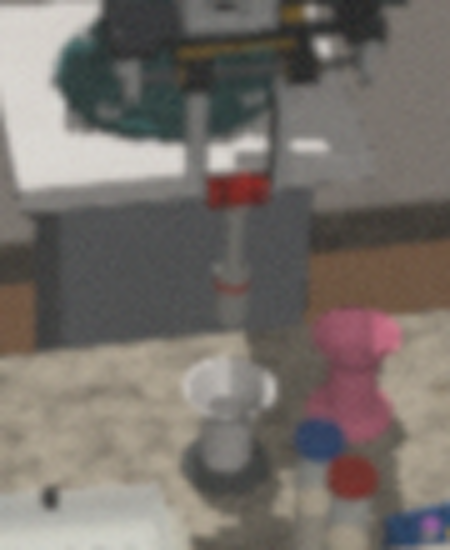

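The key hangs vertically above the aluminium stand, nose at (356.4,175.6) over a rim centre at (356,187.4), so it's aligned. Now I lower it.

Emit:
servo_tool:
  plan:
    - [0,0,0.06,0,0,0,43.5]
    - [0,0,0.16,0,0,0,43.5]
    - [0,0,0.28,0,0,0,43.5]
    - [0,0,0.4,0,0,0,43.5]
    - [0,0,0.5,0,0,0,43.5]
    - [0,0,0.56,0,0,0,43.5]
    - [0,0,0.62,0,0,0,43.5]
    - [0,0,0.68,0,0,0,43.5]
    - [0,0,0.74,0,0,0,43.5]
    - [0,0,0.8,0,0,0,43.5]

```text
time: 13.9
tool_pos: [0.527, -0.0526, 0.1987]
ee_rot: [-3.142, 0.001, 3.117]
wrist_force: [-0.3, 0.2, -1.1]
width: 0.0442
finger_force: 30.0
```

Emit:
servo_tool:
  plan:
    - [0,0,0.05,0,0,0,43.5]
    - [0,0,0.1,0,0,0,43.5]
    - [0,0,0.15,0,0,0,43.5]
    - [0,0,0.2,0,0,0,43.5]
    - [0,0,0.24,0,0,0,43.5]
    - [0,0,0.28,0,0,0,43.5]
    - [0,0,0.3,0,0,0,43.5]
    - [0,0,0.3,0,0,0,43.5]

```text
time: 14.57
tool_pos: [0.5265, -0.0525, 0.1683]
ee_rot: [3.141, -0.001, 3.117]
wrist_force: [0.6, -0.5, -1.0]
width: 0.0442
finger_force: 30.0
```

No contact on the walls. I continue to the floor in small steps.

Emit:
servo_tool:
  plan:
    - [0,0,0.03,0,0,0,43.5]
    - [0,0,0.06,0,0,0,43.5]
    - [0,0,0.09,0,0,0,43.5]
    - [0,0,0.12,0,0,0,43.5]
    - [0,0,0.12,0,0,0,43.5]

```text
time: 14.98
tool_pos: [0.5264, -0.0525, 0.1561]
ee_rot: [3.141, -0.001, 3.117]
wrist_force: [-0.0, 0.2, -0.1]
width: 0.0442
finger_force: 30.0
```

Emit:
servo_tool:
  plan:
    - [0,0,0.01,0,0,0,43.5]
    - [0,0,0.02,0,0,0,43.5]
    - [0,0,0.02,0,0,0,43.5]

```text
time: 15.23
tool_pos: [0.5268, -0.0525, 0.1548]
ee_rot: [3.141, -0.0, 3.117]
wrist_force: [-0.3, -0.1, -1.3]
width: 0.044
finger_force: 30.0
```

Emit:
servo_tool:
  plan:
    - [0,0,0.01,0,0,0,43.5]
    - [0,0,0.02,0,0,0,43.5]
    - [0,0,0.02,0,0,0,43.5]

```text
time: 15.48
tool_pos: [0.5268, -0.0526, 0.1528]
ee_rot: [3.141, -0.0, 3.117]
wrist_force: [0.1, 0.5, -1.1]
width: 0.0442
finger_force: 30.0
```

Emit:
servo_tool:
  plan:
    - [0,0,0.01,0,0,0,43.5]
    - [0,0,0.02,0,0,0,43.5]
    - [0,0,0.02,0,0,0,43.5]

```text
time: 15.73
tool_pos: [0.5267, -0.0525, 0.1507]
ee_rot: [3.141, -0.0, 3.117]
wrist_force: [-1.1, -0.3, -1.1]
width: 0.0441
finger_force: 30.0
```

Emit:
servo_tool:
  plan:
    - [0,0,0.01,0,0,0,43.5]
    - [0,0,0.02,0,0,0,43.5]
    - [0,0,0.02,0,0,0,43.5]

```text
time: 15.98
tool_pos: [0.5274, -0.0526, 0.1498]
ee_rot: [-3.141, 0.002, 3.117]
wrist_force: [-0.3, 0.2, 1.8]
width: 0.0442
finger_force: 30.0
```

Emit:
servo_tool:
  plan:
    - [0,0,0.01,0,0,0,43.5]
    - [0,0,0.01,0,0,0,43.5]
    - [0,0,0.01,0,0,0,43.5]

```text
time: 16.23
tool_pos: [0.5278, -0.0527, 0.1496]
ee_rot: [-3.141, 0.003, 3.117]
wrist_force: [0.7, 0.2, 4.5]
width: 0.0445
finger_force: 30.0
```

Run:
```python
from h import *
o=robot.get_obs();p=o['tool_pos'];print(p,o['wrist_force'],o['wrist_torque'])
print(proj('scene',[[*p[:2],.132],[*p[:2],.142],[.5265,-.052,.08]]).round(1).tolist(),bar(335,380,140,185))
```

```text
[ 0.52780059 -0.05267254  0.14957503] [0.70914294 0.22787552 4.49467012] [ 0.12297009  0.02282237 -0.03326429]
[[355.4, 176.1], [355.5, 173.9], [355.1, 186.7]] (np.float64(362.52564102564105), np.float64(176.02564102564102), np.int64(78))
```

The nose is on the floor: 4.5 N of contact with the axis at about 0.132. Now I release gently and retreat upward.

Emit:
servo_tool:
  plan:
    - [0,0,-0.01,0,0,0,45]
    - [0,0,-0.01,0,0,0,46]
    - [0,0,-0.01,0,0,0,48]
    - [0,0,-0.01,0,0,0,54]
    - [0,0,-0.01,0,0,0,64]
    - [0,0,-0.01,0,0,0,75]
    - [0,0,-0.01,0,0,0,80]
    - [0,0,-0.01,0,0,0,80]

```text
time: 17.0
tool_pos: [0.5267, -0.0525, 0.1486]
ee_rot: [3.141, -0.001, 3.117]
wrist_force: [-0.9, -0.2, -0.9]
width: 0.0768
finger_force: 0.0
```

Emit:
servo_tool:
  plan:
    - [0,0,-0.1,0,0,0,80]
    - [0,0,-0.25,0,0,0,80]
    - [0,0,-0.45,0,0,0,80]
    - [0,0,-0.7,0,0,0,80]
    - [0,0,-0.9,0,0,0,80]
    - [0,0,-1,0,0,0,80]
    - [0,0,-1,0,0,0,80]
    - [0,0,-1,0,0,0,80]
    - [0,0,-1,0,0,0,80]

```text
time: 17.75
tool_pos: [0.5262, -0.0524, 0.2474]
ee_rot: [3.141, -0.003, 3.117]
wrist_force: [0.2, -0.5, -0.1]
width: 0.0802
finger_force: 0.0
```

Run:
```python
from h import *
o=robot.get_obs();p=o['tool_pos'];print(p,o['finger_force'],o['width'])
im=robot.snapshot('scene')[110:220,310:440]
cv2.imwrite('pics/g7.png',cv2.resize(im[:,:,::-1],None,fx=5,fy=5,interpolation=cv2.INTER_CUBIC))
```

```text
[ 0.52624164 -0.05244391  0.24743721] 0.0 0.08023665759471844
```

View pics/g7.png

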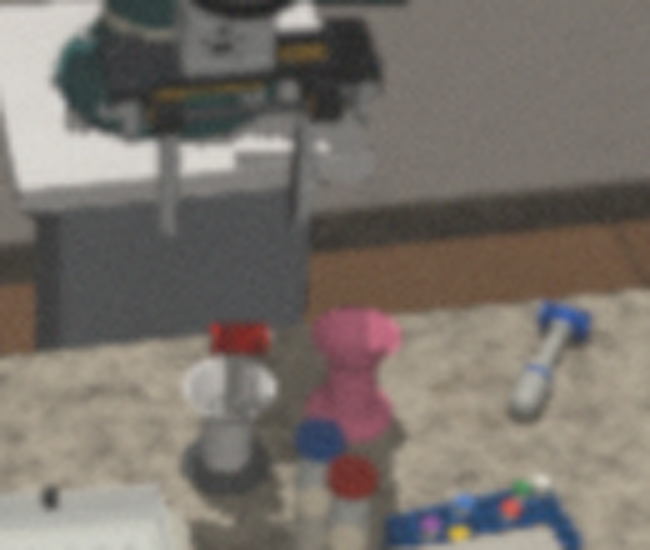

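The red key stands upright in the aluminium stand, crossbar at (240,337) just above the rim at (230,387). The gripper is clear and the blue key is untouched, so I'm handing in.

```bash
python3 -c "
from bench import robot
print(robot.close_job())"
```

```text
the job is handed in; nothing more can be done
None
```

The red key is standing upright in the aluminium stand with the gripper clear, the blue key and look-alikes were left alone, and the job was handed in at about 18 s; the key slid roughly 10 mm toward the fingertips while it swung down, but the grip held and it seated fully.

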